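# Start up the polishing station

### The job

Get the jeweller's polishing station running, pressing with the fingertips only. First rock the dust extractor's paddle switch over by pushing down its raised end (the one with the thin line across it), next push the square key on the two-button box fully in (it stays in), then press the round button beside it all the way down, hold it there for two seconds and let it come back up. Keep to that order, leave the mushroom-shaped stop button alone, and do not lift or shift the switch boxes or the tools around them.

Things in the scene. Friction and masses are not known exactly. Their poses are not given: they have to be found in the camera images.
- paddle_box: a grey switch case, 120 mm long (its x) by 64 mm wide (its y), flat top 45 mm above its underside; loose on the bench, about 0.75 kg. Origin at the centre of the underside. On its top sits the paddle rocker of the dust extractor; its on-end lies towards the case's +x. The case may face any way.
- paddle (a joint): black paddle rocker with a thin pale line across its on-end (the end raised at the start), 64 x 34 mm plate 8 mm thick, pivoting about the case's y axis at the case's centre, 50 mm above the underside; -0.2 rad = fully off (the +x end raised, its edge about 60 mm above the bench), +0.2 rad = fully on (+x end down, edge about 48 mm above the bench). It may start a little short of fully off. It stays where it is put and takes about 2 to 4 N to tip.
- paddle_raised_end (a point): point on the paddle's top face at the place to push, 22 mm from the pivot, on the half which stands raised at the start (moves with the paddle)
- button_box: a grey switch case, 120 mm long (its x) by 64 mm wide (its y), flat top 45 mm above its underside; loose on the bench, about 0.75 kg. Origin at the centre of the underside. On its top, a square key 30 mm from the centre towards -x and a round button 30 mm from the centre towards +x.
- square_key (a joint): 24 mm square black key, 6 mm travel straight down: 0 = out (top 8 mm above the case), 0.006 m = fully in (top 2 mm above the case). Latches by friction: stays as far in as it is pushed; takes about 3 N.
- square_key_top (a point): centre of the square key's top face, 53 mm above the bench when out
- round_button (a joint): 32 mm diameter round flat black button, 6 mm travel straight down: 0 = up, 0.006 m = fully down. Springs back by itself; 2 N to start, 5 N fully down.
- round_button_top (a point): centre of the round button's top face, 53 mm above the bench when up
- stop_box: a grey switch case, 120 mm long (its x) by 64 mm wide (its y), flat top 45 mm above its underside; loose on the bench, about 0.75 kg. Origin at the centre of the underside. A single mushroom-shaped stop button, 42 mm across, stands in the middle of its top, 66 mm above the bench. Leave alone.
- mushroom (a joint): the stop button, 0 = up, 0.006 m = pressed; must not be pressed
- bench_block: loose steel block 60 x 60 x 20 mm, origin at the centre of its underside; a bystander
- hammer: loose small hammer with a wooden handle, 200 mm long along its x, lying on the bench, origin on its underside; a bystander
- bur_stand: loose round aluminium stand, 60 mm across, with small burs sticking up to 82 mm, origin at the centre of its underside; a bystander
- bench_pin: loose stepped wooden bench pin 100 x 45 x 32 mm, origin at the centre of its underside; a bystander
Things that resemble listed ones, but are neither listed nor needed, are in the scene too. Leave any blue or red look-alike of the paddle_box alone.

How it is judged:
On the way, in this order (a step that is already met when the one before it is completed fails the run):
1. the paddle switch is rocked fully over (value of joint paddle above 0.15 rad), for 0.1 s.
2. the square key is pushed in (value of joint square_key above 0.005 m), for 0.1 s.
3. the round button is held all the way down (value of joint round_button above 0.005 m), for 1.4 s.
At the end, for the whole second after the job is handed in: The paddle is over to the on side (above 0.15 rad), the square key is in (over 5 mm of 6), the round button has been held down (over 5 mm, at least 1.4 s) and is up again (under 1 mm), the stop button is up, and all boxes and tools are at rest within 20 mm of where they were (value of joint paddle above 0.15 rad and value of joint square_key above 0.005 m and value of joint each of round_button, mushroom below 0.001 m and distance of each of paddle_box, button_box, stop_box, bench_block, hammer, bur_stand, bench_pin from where it was at the start of the episode below 0.02 m and linear speed of each of paddle_box, button_box, stop_box below 0.01 m/s); the robot touches nothing.
It fails at once if a switch box is pushed with the arm or the gripper's body instead of the fingers (contact force between the arm and paddle_box above 5 N or contact force between the arm and button_box above 5 N or contact force between the arm and stop_box above 5 N).
It fails at once if the square key is pressed before the paddle is on (value of joint square_key above 0.003 m and value of joint paddle below 0.1 rad).
It fails at once if the round button is pressed before the square key is in (value of joint round_button above 0.003 m and value of joint square_key below 0.004 m).
It fails at once if the stop button is pressed (value of joint mushroom above 0.002 m).
It fails at once if a switch box or a bystander tool is shifted by over 20 mm or lifted (distance of any of paddle_box, button_box, stop_box, bench_block, hammer, bur_stand, bench_pin from where it was at the start of the episode above 0.02 m or height (world z) of any of paddle_box, button_box, stop_box above 0.012 m).
It also fails if it takes over 48 s, if anything falls off the work surface, if the arm or the gripper's body presses on something with over 40 N, if the wrist force passes 120 N, or if a joint passes its speed limit or range.

### The arm

A 6-joint arm with a two-finger parallel gripper is mounted at the origin on the work surface. World frame = base frame: x ahead of the robot, y to its left, z up, the work surface at z = 0. Lengths are in m, angles in rad, forces in N, time in s.
With the tool pointing down it reaches from about 0.35 to 0.775 m from the base axis. Payload 5.5 kg.
Tool frame: the origin (TCP) lies at the very end of the fingers, on their centre line; the grasp point (between the pads) lies 19 mm behind it; z points along the fingers, y is the line along which they close (so a half turn about z gives the same grasp; the last joint's range is limited). The gripper opens to 85 mm and grips with 20 to 120 N. Pads are 22 mm wide; open, the fingers measure 114 mm over their backs; the gripper's body (76 mm by 85 mm) begins 54 mm behind the grasp point. The pads swing forward as they close: fully open they stand 13 mm farther back than shut.
Start: joints at [-1.442, 0.313, 0.046, 1.304, 0, 1.431], TCP at [0.153, -0.554, 0.197] pointing down, gripper open.
Joint ranges: [-2.76, 2.76], [-0.86, 1.69], [-1.03, 1.26], [-2.2, 2.34], [-1.47, 1.5], [-3.14, 3.14]. Speed limits (rad/s): [2.57, 2.57, 3.14, 3.14, 3.14, 3.14].

### API

Orientations are given as a unit quaternion [w, x, y, z].
In Python, from workcell import env gives the robot as it stands. The module is installed in compiled form; this text tells all that it offers.
- The arm moves only by the tool jog_arm, never from a script. Its arguments are lists of equal length, an entry for each row: "gripper": the opening, from 0 (shut) to 1 (fully open); "offset": the shift along the world's x, y, z in cm, a list of three; "twist": the turn about the world's z in degrees. In form: {"gripper": [gripper, ...], "offset": [[dx, dy, dz], ...], "twist": [twist, ...]}. A call has exactly 8 rows; each row is the pose to reach, as a shift and turn from the pose commanded when the call began; what a row does not reach only later rows make up. A row lasts 1/8 s, in which the tool goes at most 62.5 mm and 10.7 degrees, less where a joint would pass 70% of its speed; a pose out of reach is approached as far as the arm can. A call with a gripper value outside its range is refused whole. The fingers move at their own pace and stop on an object; "squeeze" is the grip in N (left out, the last holds). Time passes only in rows, so rows that repeat a pose let the fingers close, or fill a call up. It gives the time, the measured TCP pose, the force, the opening and the grip force at its end, in the units of the state.
- env.get_state(): the state, without advancing time (a new reading comes with each control period).
- env.read_camera(name): name is "scene" or "side" or "wrist"; returns a dict with "image" (420x560x3 uint8, red, green, blue), "z_map" (420x560 float32, m along the optical axis (not along the pixel's ray), 0 where there is no reading), "fovy" (degrees; the focal length in pixels is half the picture's height over the tangent of half this angle, whatever the lens; pixels are square), "cx", "cy" (the principal point, pixels), "cam_to_world" (4x4, takes a point from camera to world coordinates). Camera axes: x right, y up, looking along -z (the intrinsics and any distortion apply to the point x, -y, -z); pixel columns grow to the right and rows downward; lengths in m; the calibration is good to about 2 mm. The wrist camera is an equidistant fisheye: a pixel r from the principal point sees the ray r / f radians off the axis. A picture is of the moment at which its call begins.
- env.hand_in(): hands the job in; it is judged then, once.
The state is a dict: "clock": time; "joint_pos": joint angles; "qvel": joint speeds; "tau": joint torques, N m; "tcp_pos": TCP position; "orientation": TCP orientation; "wrist_force": force on the tool from outside, world axes, zero at the start; "ft_torque": the same for the moment, N m; "finger_gap": finger opening in m; "grip_force": force on a finger pad.
Only numpy, scipy, OpenCV 4.12 (cv2) and the standard library are available. Lean on these libraries where they do the work, as an engineer would, in place of code of your own. Each camera call takes 0.05 s, during which the arm holds its last target. There are 200 camera calls.

## Working session

There is one attempt and no reset: what is moved stays moved. The work goes in short steps, Python scripts to look and compute and a tool call to move; the robot and the scene stay as the last step left them, time stands still between calls to the robot, and variables do not carry over. Pictures are saved under pics/ and viewed, at most 10 in all, crops included, and the job is handed in when it is done.

Besides the shell and the picture viewer there is one more tool, called after "Call:" by a JSON object that holds its "name" and its "arguments". jog_arm: Moves the arm, as the interface text tells. Its arguments: {"type":"object","properties":{"gripper":{"type":"array"},"offset":{"type":"array"},"twist":{"type":"array"},"squeeze":{"type":"number"}},"required":["gripper","offset","twist"]}

```bash
mkdir -p pics
cat > h.py <<'E'
import numpy as np,cv2,pickle
from workcell import env
def grab(n):
    r=env.read_camera(n); pickle.dump(r,open(f'{n}.pkl','wb')); return r
def world(r,wrist=False):
    z=r['z_map']; H,W=z.shape; f=H/2/np.tan(np.radians(r['fovy'])/2)
    u,v=np.meshgrid(np.arange(W),np.arange(H)); x=(u-r['cx'])/f; y=(v-r['cy'])/f
    if wrist:
        t=np.hypot(x,y); k=np.where(t>1e-6,np.tan(np.minimum(t,1.5))/np.maximum(t,1e-6),1); x=x*k;y=y*k
    P=np.stack([x*z,-y*z,-z,np.ones_like(z)],-1)@r['cam_to_world'].T
    P[z==0]=np.nan
    return P[...,:3]
def save(im,n): cv2.imwrite('pics/'+n,cv2.cvtColor(im,cv2.COLOR_RGB2BGR))
E
python3 - <<'E'
from h import *
for n in('scene','side','wrist'):
    r=grab(n); save(r['image'],n+'0.png'); print(n,r['cam_to_world'][:3,3])
print(env.get_state()['clock'])
E
```

```text
scene [1.1694708  0.32297652 0.90239304]
side [0.4416426  0.69373546 0.5709381 ]
wrist [ 0.23132851 -0.53242514  0.37224928]
0.15
```

View pics/scene0.png

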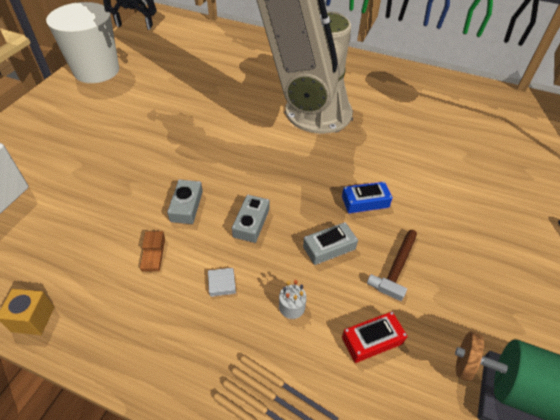

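View pics/side0.png

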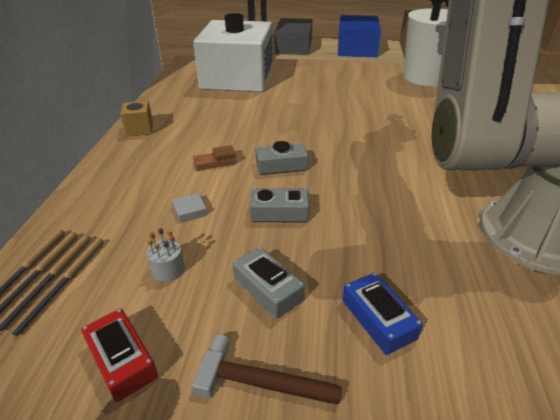

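The scene picture shows three paddle boxes: grey at (331,241), blue at (367,197) and red at (375,336). Only the grey one fits, since coloured look-alikes must be left alone. The button box is at (251,217), with the square key at (255,203) and the round button at (247,221). The stop box, with its single mushroom, is at (185,200). In the side picture the same boxes are at (268,280), (279,204) and (281,157).

Run:
```python
from h import *
L=lambda n:pickle.load(open(n+'.pkl','rb'))
s=L('side');c=L('scene')
a=cv2.resize(s['image'][180:320,220:320],None,fx=4,fy=4,interpolation=3)
b=cv2.resize(c['image'][185:269,230:360],None,fx=3,fy=3,interpolation=3)
b=cv2.copyMakeBorder(b,0,a.shape[0]-b.shape[0],0,0,0)
save(np.hstack([a,b]),'crop.png')
for r,bs in((s,{'pad':(228,310,240,318),'btn':(245,313,182,225)}),(c,{'pad':(300,360,215,265),'btn':(228,273,190,243)})):
    P=world(r)
    for n,(u0,u1,v0,v1) in bs.items():
        p=P[v0:v1,u0:u1]; im=r['image'][v0:v1,u0:u1].astype(int)
        z=p[...,2]; m=(z>.038)
        q=p[m]; rc=cv2.minAreaRect(q[:,:2].astype(np.float32)*1000)
        t=p[(z>.04)&(z<.049)]
        print(n,rc,np.median(t[:,2]),np.nanmax(z))
        dark=(im.max(-1)<60)&(z>.04)
        k,lab,st,cen=cv2.connectedComponentsWithStats(dark.astype(np.uint8))
        for i in range(1,k):
            if st[i,4]>15:
                w=p[lab==i]; print('  dark',st[i,4],cen[i]+[u0,v0],w.mean(0).round(4),(w.min(0)[:2]+w.max(0)[:2])/2, w[:,2].min(),w[:,2].max())
```

```text
pad ((519.0975341796875, 210.52777099609375), (64.41608428955078, 120.68629455566406), 47.228599548339844) 0.04468819152276249 0.060076440697651945
  dark 517 [267.35976789 270.23791103] [0.5189 0.2135 0.0534] [0.51956968 0.21233193] 0.044758827769842635 0.060076440697651945
btn ((524.09033203125, -3.1007766723632812), (120.63600158691406, 69.49700927734375), 5.3285746574401855) 0.04448505185503038 0.05465278885838265
  dark 126 [264.5952381  194.69047619] [0.554  0.0046 0.0517] [0.55366555 0.00149807] 0.04475970545812846 0.05444087013325849
  dark 97 [293.89690722 195.        ] [ 0.4943 -0.0016  0.0516] [ 0.49432017 -0.00326239] 0.046286997814216746 0.05465278885838265
pad ((518.6511840820312, 207.6888427734375), (65.1269302368164, 120.35310363769531), 45.98331069946289) 0.045418908562586124 0.06277106337647043
  dark 256 [329.8828125  236.83984375] [0.5224 0.207  0.0535] [0.52257127 0.20861052] 0.046460399300727984 0.061462152454415775
btn ((523.8680419921875, -4.415531158447266), (122.63459014892578, 64.78411865234375), 6.4368791580200195) 0.04555146267806709 0.05706306515591675
  dark 56 [254.21428571 203.05357143] [ 0.4967 -0.0059  0.053 ] [ 0.4957029  -0.00608673] 0.04724507555763302 0.056902858946094925
  dark 90 [246.64444444 220.17777778] [5.556e-01 5.000e-04 5.280e-02] [5.53526167e-01 1.20240959e-04] 0.04752526332155704 0.05706306515591675
```

View pics/crop.png

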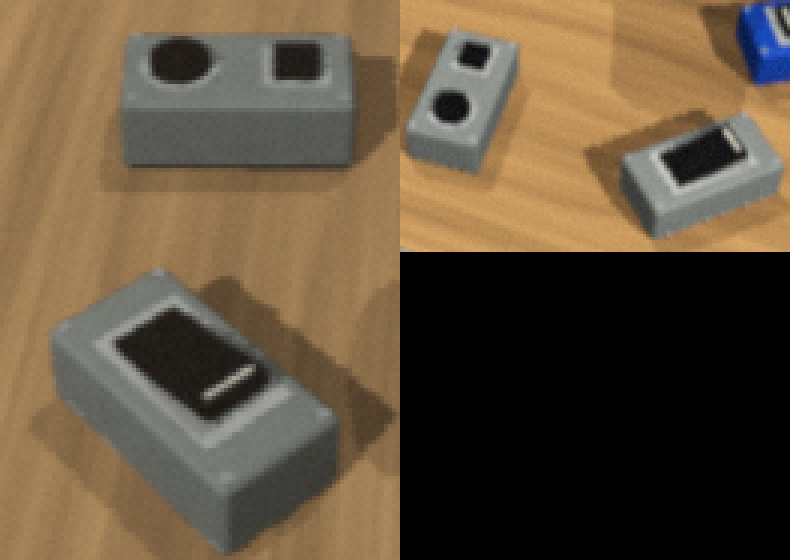

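The crop confirms it. On the grey paddle box the pale line is at about side pixel (277,276), so its raised end lies towards -x,+y. The grey two-button box has the round button at +x and the square key at -x.

Run:
```python
from h import *
from scipy.spatial.transform import Rotation as R
s=env.get_state(); q=s['orientation']; M=R.from_quat(np.r_[q[1:],q[0]]).as_matrix()
print(s['tcp_pos'],M.round(3)); print('yaw of tool x',np.degrees(np.arctan2(M[1,0],M[0,0])))
c=np.array([.519,.209]); a=np.radians(136.6); print(c+.024*np.array([np.cos(a),np.sin(a)]))
```

```text
[ 0.15265112 -0.55391241  0.19620607] [[ 0.964  0.266 -0.   ]
 [ 0.266 -0.964  0.001]
 [ 0.    -0.001 -1.   ]]
yaw of tool x 15.39921110302835
[0.50156221 0.2254901 ]
```

Call:
{"name": "jog_arm", "arguments": {"gripper": [0,0,0,0,0,0,0,0], "offset": [[5,5,0],[10,10,0],[15,15,0],[20,20,0],[25,25,0],[30,30,0],[32,35,0],[34,40,0]], "twist": [0,0,0,0,0,0,0,0]}}

```text
clock: 1.15
tcp_pos: [0.4807, -0.179, 0.1966]
orientation: [0.0, 0.991, 0.134, 0.0]
wrist_force: [0.7, -0.1, -0.1]
finger_gap: 0.0001
grip_force: 0.0
```

Call:
{"name": "jog_arm", "arguments": {"gripper": [0,0,0,0,0,0,0,0], "offset": [[0,5,0],[0,10,0],[0,16,0],[0,22,0],[0.5,28,0],[0.9,34,0],[0.9,37.9,-3],[0.9,37.9,-6]], "twist": [-8,-16,-24,-32,-40,-48,-54,-59]}}

```text
clock: 2.15
tcp_pos: [0.3797, -0.0851, 0.1785]
orientation: [-0.059, 0.963, -0.263, 0.01]
wrist_force: [-0.5, -0.3, -0.4]
finger_gap: 0.0001
grip_force: 0.0
```

Call:
{"name": "jog_arm", "arguments": {"gripper": [0,0,0,0,0,0,0,0], "offset": [[0,0,-2],[0,0,-4],[0,0,-5],[0,0,-6],[0,0,-6],[0,0,-6],[0,0,-6],[0,0,-6]], "twist": [0,0,0,0,0,0,0,0]}}

```text
clock: 3.15
tcp_pos: [0.3805, -0.0846, 0.119]
orientation: [-0.059, 0.963, -0.262, 0.01]
wrist_force: [-0.3, 1.1, 0.2]
finger_gap: 0.0001
grip_force: 0.0
```

Run:
```python
from h import *
s=env.get_state(); print(s['tcp_pos'],s['wrist_force'],s['orientation'],s['clock'])
r=grab('side'); c=grab('scene')
a=cv2.resize(r['image'][160:320,190:330],None,fx=3,fy=3,interpolation=3)
b=cv2.resize(c['image'][165:285,260:380],None,fx=3,fy=3,interpolation=3)
b=cv2.copyMakeBorder(b,0,a.shape[0]-b.shape[0],0,0,0); save(np.hstack([a,b]),'near.png')
```

```text
[ 0.3804624  -0.08455756  0.11899656] [-0.32225947  1.08355938  0.23218336] [-0.0593066   0.96315572 -0.26212304  0.01026149] 3.15
```

View pics/near.png

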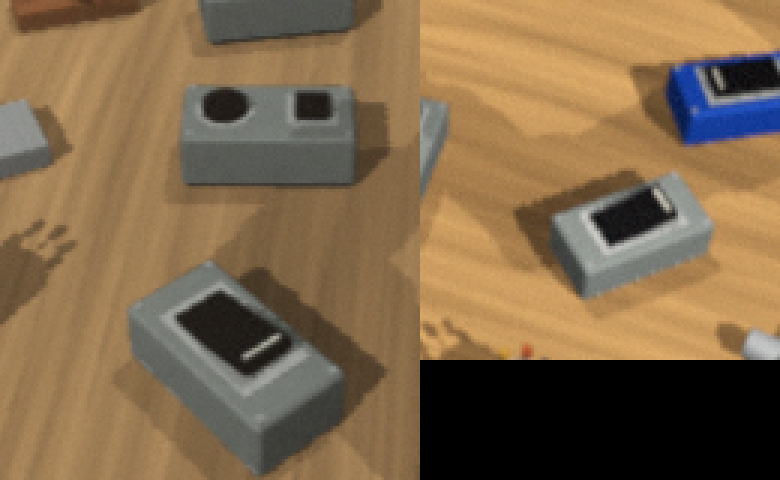

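The crop shows an unchanged bench, with the arm not over the paddle. The move stopped short, probably at a joint limit, so I'll check the joints.

Run:
```python
from h import *
from scipy.spatial.transform import Rotation as R
s=env.get_state(); print(np.round(s['joint_pos'],3))
q=s['orientation']; M=R.from_quat(np.r_[q[1:],q[0]]).as_matrix(); print(M.round(3))
```

```text
[-0.532 -0.009 -0.542  1.05   0.12   3.141]
[[ 0.862 -0.504  0.051]
 [-0.506 -0.855  0.109]
 [-0.012 -0.12  -0.993]]
```

Joint 6 is at its limit, so I'll take the equivalent yaw from the other direction (about +137°). First I'll raise the tool and turn back.

Call:
{"name": "jog_arm", "arguments": {"gripper": [0,0,0,0,0,0,0,0], "offset": [[0,0,3],[0,0,6],[0,0,8],[0,0,8],[0,0,8],[0,0,8],[0,0,8],[0,0,8]], "twist": [10,20,30,40,50,60,70,80]}}

```text
clock: 4.25
tcp_pos: [0.3802, -0.0845, 0.1987]
orientation: [-0.052, 0.905, 0.421, -0.031]
wrist_force: [0.3, -0.1, 0.2]
finger_gap: 0.0002
grip_force: 0.0
```

```bash
cat > st.py <<'E'
from h import *
from scipy.spatial.transform import Rotation as R
s=env.get_state(); q=s['orientation']; M=R.from_quat(np.r_[q[1:],q[0]]).as_matrix()
print(s['clock'],s['tcp_pos'].round(4),'yaw',np.degrees(np.arctan2(M[1,0],M[0,0])),'zaxis',M[:,2].round(3),'F',s['wrist_force'],s['joint_pos'].round(2))
E
python3 st.py
```

```text
4.25 [ 0.3802 -0.0845  0.1987] yaw 49.909751559466564 zaxis [-0.099  0.068 -0.993] F [ 0.3124275  -0.08696934  0.19496118] [-0.44  0.06 -0.27  1.36  0.02  1.83]
```

Call:
{"name": "jog_arm", "arguments": {"gripper": [0,0,0,0,0,0,0,0], "offset": [[3,3,0],[6,7,0],[9,11,0],[11.8,15,0],[11.8,19,0],[11.8,23,0],[11.8,27,0],[11.8,30.5,0]], "twist": [10,20,30,40,50,60,70,80]}}

```text
clock: 5.25
tcp_pos: [0.4981, 0.2221, 0.1985]
orientation: [-0.02, 0.423, 0.904, -0.057]
wrist_force: [0.0, 0.4, -0.3]
finger_gap: -0.0002
grip_force: 0.0
```

```bash
python3 st.py
```

```text
5.25 [0.4981 0.2221 0.1985] yaw 129.94875444392545 zaxis [-0.084 -0.086 -0.993] F [ 0.04933987  0.39538204 -0.31899806] [ 0.31  0.36  0.11  1.43 -0.06  1.18]
```

Call:
{"name": "jog_arm", "arguments": {"gripper": [0,0,0,0,0,0,0,0], "offset": [[0,-0.1,-3],[0,-0.1,-6],[0,-0.1,-9],[0,-0.1,-11],[0,-0.1,-12],[0,-0.1,-12.5],[0,-0.1,-12.5],[0,-0.1,-12.5]], "twist": [7,7,7,7,7,7,7,7]}}

```text
clock: 6.25
tcp_pos: [0.4988, 0.2197, 0.0745]
orientation: [-0.016, 0.37, 0.927, -0.057]
wrist_force: [0.6, -0.9, -0.2]
finger_gap: -0.0
grip_force: 0.0
```

```bash
python3 st.py
python3 - <<'E'
from h import *
r=grab('side'); c=grab('scene'); w=grab('wrist')
a=cv2.resize(r['image'][190:320,200:330],None,fx=3,fy=3,interpolation=3)
b=cv2.resize(c['image'][165:295,270:400],None,fx=3,fy=3,interpolation=3)
save(np.hstack([a,b]),'near2.png')
E
```

```text
6.25 [0.4988 0.2197 0.0745] yaw 136.580082322939 zaxis [-0.072 -0.095 -0.993] F [ 0.5743     -0.87105768 -0.1601714 ] [ 0.31  0.41 -0.12  1.13 -0.07  1.07]
```

View pics/near2.png

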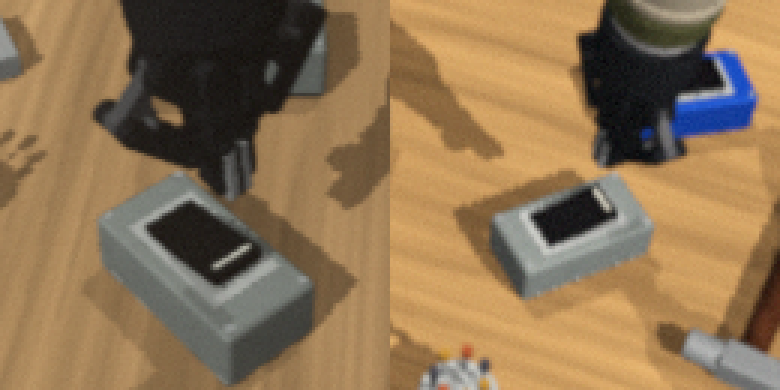

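The fingertips are at about side pixel (278,253) and scene pixel (352,218), which looks short of the paddle's line end. I'll check by projecting the TCP and measuring the fingers' depth.

Run:
```python
from h import *
L=lambda n:pickle.load(open(n+'.pkl','rb'))
for n,box in(('side',(265,290,235,257)),('scene',(335,372,195,221))):
    r=L(n); T=np.linalg.inv(r['cam_to_world']); f=210/np.tan(np.radians(r['fovy'])/2)
    for X in([.4988,.2197,.0745],[.502,.2255,.058],[.519,.209,.054]):
        p=T@np.r_[X,1]; print(n,X,r['cx']-f*p[0]/p[2],r['cy']+f*p[1]/p[2])
    P=world(r); u0,u1,v0,v1=box; q=P[v0:v1,u0:u1].reshape(-1,3); q=q[(q[:,2]>.064)&(q[:,2]<.1)]
    i=np.argsort(q[:,2])[:40]; print(q[i].mean(0),q[i].min(0),q[i].max(0))
```

```text
side [0.4988, 0.2197, 0.0745] 278.8452526141603 264.98111264260785
side [0.502, 0.2255, 0.058] 276.47186283332536 274.4770488081593
side [0.519, 0.209, 0.054] 267.5727407625439 267.89456736623106<stdin>:8: RuntimeWarning: Mean of empty slice.
  ret = um.true_divide(
Traceback (most recent call last):
ValueError: zero-size array to reduction operation minimum which has no identity
```

Run:
```python
from h import *
L=lambda n:pickle.load(open(n+'.pkl','rb'))
np.set_printoptions(precision=3,suppress=True)
r=L('side');P=world(r)
for v in range(236,262,3): print(v,[ (P[v,u].round(3).tolist(), int(r['image'][v,u].max())) for u in(270,275,279,283)])
r=L('scene');P=world(r)
print('scene')
for v in range(200,224,3): print(v,[ (P[v,u].round(3).tolist(), int(r['image'][v,u].max())) for u in(342,348,353,358)])
T=np.linalg.inv(r['cam_to_world']); f=210/np.tan(np.radians(r['fovy'])/2)
p=T@np.array([.4988,.2197,.0745,1]); print(r['cx']-f*p[0]/p[2],r['cy']+f*p[1]/p[2])
```

```text
236 [([0.508, 0.246, 0.16], 32), ([0.502, 0.241, 0.156], 25), ([0.497, 0.23, 0.147], 46), ([0.491, 0.231, 0.148], 34)]
239 [([0.509, 0.244, 0.152], 33), ([0.502, 0.242, 0.151], 32), ([0.497, 0.234, 0.144], 41), ([0.492, 0.225, 0.137], 40)]
242 [([0.509, 0.242, 0.144], 29), ([0.502, 0.237, 0.141], 86), ([0.497, 0.234, 0.139], 37), ([0.491, 0.229, 0.134], 44)]
245 [([0.51, 0.239, 0.136], 25), ([0.503, 0.236, 0.134], 87), ([0.497, 0.235, 0.133], 47), ([0.491, 0.229, 0.129], 61)]
248 [([0.51, 0.238, 0.129], 35), ([0.503, 0.235, 0.127], 86), ([0.497, 0.234, 0.126], 59), ([0.491, 0.229, 0.122], 89)]
251 [([0.511, 0.234, 0.119], 37), ([0.503, 0.235, 0.12], 76), ([0.497, 0.235, 0.12], 66), ([0.491, 0.228, 0.114], 95)]
254 [([0.528, 0.122, -0.0], 89), ([0.503, 0.231, 0.109], 79), ([0.497, 0.234, 0.114], 70), ([0.503, 0.117, -0.002], 130)]
257 [([0.52, 0.176, 0.047], 123), ([0.517, 0.128, -0.001], 99), ([0.51, 0.127, -0.001], 103), ([0.502, 0.126, -0.001], 103)]
260 [([0.519, 0.183, 0.047], 124), ([0.51, 0.181, 0.045], 117), ([0.509, 0.136, 0.0], 105), ([0.501, 0.135, -0.0], 101)]
scene
200 [(
[... 284 characters left out ...]
.175], 21), ([0.535, 0.246, 0.199], 16), ([0.54, 0.257, 0.209], 34)]
209 [([0.513, 0.221, 0.153], 33), ([0.513, 0.234, 0.16], 19), ([0.504, 0.244, 0.154], 64), ([0.54, 0.258, 0.2], 54)]
212 [([0.516, 0.223, 0.147], 45), ([0.522, 0.237, 0.16], 19), ([0.52, 0.247, 0.162], 29), ([0.541, 0.26, 0.192], 38)]
215 [([0.511, 0.223, 0.132], 69), ([0.533, 0.24, 0.163], 23), ([0.543, 0.251, 0.18], 17), ([0.555, 0.263, 0.198], 30)]
218 [([0.512, 0.225, 0.122], 53), ([0.532, 0.241, 0.153], 57), ([0.544, 0.253, 0.171], 43), ([0.555, 0.264, 0.189], 27)]
221 [([0.419, 0.213, 0.0], 168), ([0.413, 0.227, 0.0], 209), ([0.408, 0.24, 0.001], 184), ([0.403, 0.252, 0.001], 182)]
338.9539569942854 226.03962772797308
```

The picture shows the tip near z 0.11, while the state says 0.0745. I'll take another reading.

```bash
python3 st.py
python3 - <<'E'
from h import *
np.set_printoptions(precision=3,suppress=True)
print(env.get_state()['finger_gap'],env.get_state()['clock'])
r=grab('side');P=world(r)
for v in range(239,275,3): print(v,[ (P[v,u].round(3).tolist(), int(r['image'][v,u].max())) for u in(275,279)])
c=grab('scene')
a=cv2.resize(r['image'][150:320,190:330],None,fx=3,fy=3,interpolation=3)
b=cv2.resize(c['image'][125:295,270:390],None,fx=3,fy=3,interpolation=3)
save(np.hstack([a,b]),'near3.png')
E
```

```text
6.4 [0.4986 0.2197 0.0743] yaw 136.58323268123038 zaxis [-0.073 -0.095 -0.993] F [-0.58072531  0.12235031  0.99135793] [ 0.31  0.41 -0.12  1.13 -0.07  1.07]
-0.0003058779001735291 6.4
239 [([0.502, 0.244, 0.153], 33), ([0.497, 0.234, 0.145], 39)]
242 [([0.502, 0.237, 0.14], 70), ([0.497, 0.236, 0.14], 32)]
245 [([0.503, 0.236, 0.133], 88), ([0.497, 0.235, 0.134], 44)]
248 [([0.503, 0.235, 0.126], 84), ([0.497, 0.234, 0.126], 55)]
251 [([0.503, 0.235, 0.12], 78), ([0.497, 0.236, 0.122], 60)]
254 [([0.503, 0.236, 0.115], 79), ([0.497, 0.234, 0.113], 74)]
257 [([0.517, 0.129, 0.0], 95), ([0.51, 0.128, -0.0], 102)]
260 [([0.51, 0.181, 0.045], 112), ([0.509, 0.137, 0.001], 103)]
263 [([0.509, 0.187, 0.045], 103), ([0.503, 0.186, 0.044], 102)]
266 [([0.507, 0.203, 0.054], 31), ([0.502, 0.194, 0.046], 78)]
269 [([0.506, 0.211, 0.055], 30), ([0.5, 0.211, 0.056], 35)]
272 [([0.505, 0.22, 0.058], 32), ([0.499, 0.218, 0.056], 81)]
```

View pics/near3.png

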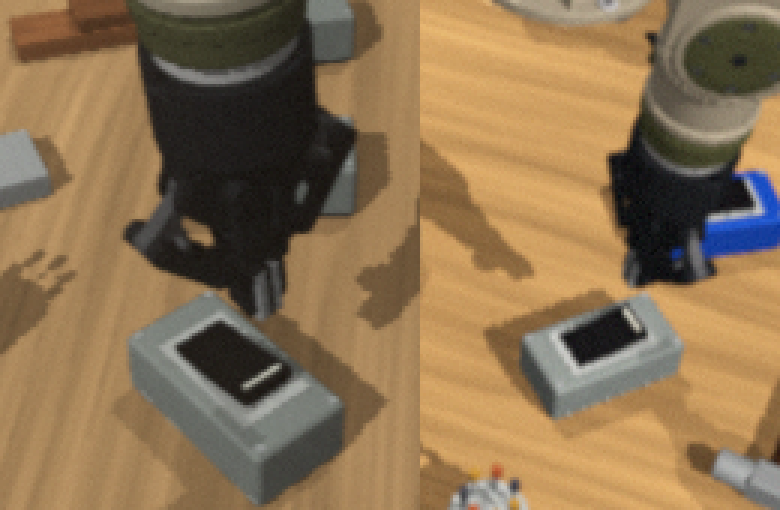

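Both views put the shut fingertips about 35 mm higher than the reported TCP, over the right place in xy. I'll go down in small steps, checking force and camera.

Call:
{"name": "jog_arm", "arguments": {"gripper": [0,0,0,0,0,0,0,0], "offset": [[0,0,-0.5],[0,0,-1],[0,0,-1.2],[0,0,-1.2],[0,0,-1.2],[0,0,-1.2],[0,0,-1.2],[0,0,-1.2]], "twist": [0,0,0,0,0,0,0,0]}}

```text
clock: 7.5
tcp_pos: [0.4982, 0.2196, 0.0618]
orientation: [-0.017, 0.37, 0.927, -0.058]
wrist_force: [0.4, 0.3, 1.3]
finger_gap: -0.0
grip_force: 0.0
```

```bash
cat > tip.py <<'E'
from h import *
import sys
from scipy.spatial.transform import Rotation as R
s=env.get_state(); t=s['tcp_pos']; q=s['orientation']; M=R.from_quat(np.r_[q[1:],q[0]]).as_matrix()
print('tcp',t.round(4),'F',s['wrist_force'].round(2))
for n in('side','scene'):
    r=grab(n);P=world(r).reshape(-1,3)
    d=(P-t)@M
    m=(abs(d[:,0])<.015)&(abs(d[:,1])<.02)&(d[:,2]<-.02)&(d[:,2]>-.08)
    q=P[m]; e=d[m]
    if len(q):
        zz=np.sort(e[:,2])[-15:]; k=e[:,2]>zz[0]-.004
        print(n,len(q),'tool z of tip',zz[-5:].round(4),'tool xy range',e[k,:2].min(0).round(4),e[k,:2].max(0).round(4),'z',np.sort(q[:,2])[:5].round(4))
E
python3 tip.py
```

```text
tcp [0.4982 0.2196 0.0618] F [0.4  0.32 1.32]
side 296 tool z of tip [-0.0371 -0.037  -0.0367 -0.0353 -0.0349] tool xy range [ 0.0054 -0.0111] [0.0117 0.0131] z [0.0955 0.0958 0.0973 0.0978 0.0982]
scene 88 tool z of tip [-0.0398 -0.0394 -0.0393 -0.037  -0.033 ] tool xy range [-0.0113 -0.0158] [0.0035 0.0122] z [0.0943 0.099  0.1004 0.1007 0.1017]
```

Force is clear, and both cameras put the tips 35 mm above the TCP, with the lowest edge near z 0.095. The drop to contact is about 37 mm.

Call:
{"name": "jog_arm", "arguments": {"gripper": [0,0,0,0,0,0,0,0], "offset": [[0,0,-1],[0,0,-2],[0,0,-2.6],[0,0,-3],[0,0,-3.2],[0,0,-3.2],[0,0,-3.2],[0,0,-3.2]], "twist": [0,0,0,0,0,0,0,0]}}

```text
clock: 8.6
tcp_pos: [0.4984, 0.2196, 0.0299]
orientation: [-0.016, 0.37, 0.927, -0.058]
wrist_force: [0.2, -0.1, -0.3]
finger_gap: -0.0002
grip_force: 0.0
```

Call:
{"name": "jog_arm", "arguments": {"gripper": [0,0,0,0,0,0,0,0], "offset": [[0,0,-0.1],[0,0,-0.2],[0,0,-0.3],[0,0,-0.4],[0,0,-0.5],[0,0,-0.6],[0,0,-0.7],[0,0,-0.8]], "twist": [0,0,0,0,0,0,0,0]}}

```text
clock: 9.6
tcp_pos: [0.4982, 0.2197, 0.0217]
orientation: [-0.017, 0.37, 0.927, -0.058]
wrist_force: [-0.3, 0.6, 1.3]
finger_gap: 0.0001
grip_force: 0.7
```

```bash
python3 tip.py
```

```text
tcp [0.4982 0.2197 0.0217] F [-0.27  0.57  1.3 ]
side 495 tool z of tip [-0.0213 -0.0212 -0.0209 -0.0208 -0.0207] tool xy range [-0.0051 -0.02  ] [0.0149 0.0198] z [0.0427 0.0429 0.0435 0.0438 0.0438]
scene 169 tool z of tip [-0.026  -0.0256 -0.024  -0.0235 -0.0221] tool xy range [-0.0137 -0.0162] [0.0149 0.0197] z [0.0416 0.0428 0.045  0.0451 0.0452]
```

Call:
{"name": "jog_arm", "arguments": {"gripper": [0,0,0,0,0,0,0,0], "offset": [[0,0,-0.1],[0,0,-0.2],[0,0,-0.3],[0,0,-0.3],[0,0,-0.4],[0,0,-0.4],[0,0,-0.4],[0,0,-0.4]], "twist": [0,0,0,0,0,0,0,0]}}

```text
clock: 10.7
tcp_pos: [0.4981, 0.2195, 0.0177]
orientation: [-0.017, 0.37, 0.927, -0.058]
wrist_force: [-1.2, 2.0, 1.6]
finger_gap: 0.0002
grip_force: 1.2
```

```bash
python3 st.py
python3 - <<'E'
from h import *
r=grab('side'); c=grab('scene')
a=cv2.resize(r['image'][190:320,200:330],None,fx=3,fy=3,interpolation=3)
b=cv2.resize(c['image'][165:295,270:400],None,fx=3,fy=3,interpolation=3)
save(np.hstack([a,b]),'near4.png')
E
```

```text
10.7 [0.4981 0.2195 0.0177] yaw 136.5832017186451 zaxis [-0.074 -0.095 -0.993] F [-1.2207179   2.013738    1.61908386] [ 0.31  0.46 -0.2   1.01 -0.07  1.07]
```

View pics/near4.png

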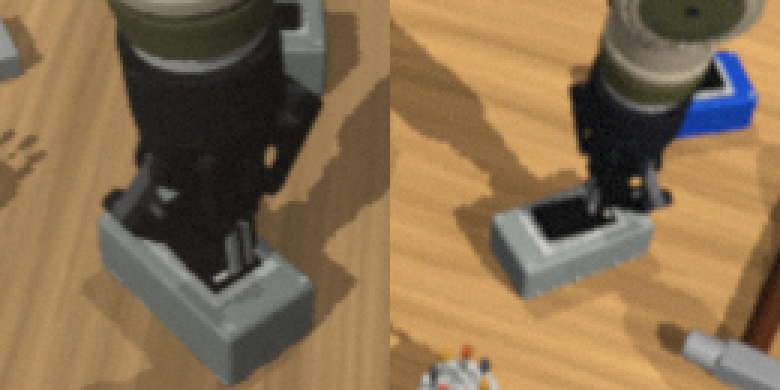

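The tips sit on the paddle beside the line (side crop 225,275). I'll keep pressing until the force rises at the stop.

Call:
{"name": "jog_arm", "arguments": {"gripper": [0,0,0,0,0,0,0,0], "offset": [[0,0,-0.1],[0,0,-0.1],[0,0,-0.2],[0,0,-0.2],[0,0,-0.3],[0,0,-0.3],[0,0,-0.3],[0,0,-0.3]], "twist": [0,0,0,0,0,0,0,0]}}

```text
clock: 11.8
tcp_pos: [0.4983, 0.2197, 0.0165]
orientation: [-0.016, 0.369, 0.927, -0.058]
wrist_force: [-4.8, 0.9, 14.0]
finger_gap: -0.0
grip_force: 7.6
```

Run:
```python
from h import *
print(env.get_state()['wrist_force'],env.get_state()['tcp_pos'])
c=np.array([.519,.209]);a=np.radians(136.6);u=np.array([np.cos(a),np.sin(a)]);w=np.array([-u[1],u[0]])
for n in('side','scene'):
    P=world(grab(n)).reshape(-1,3); d=P[:,:2]-c; s=d@u;t=d@w
    m=(abs(t)<.012)&(abs(s)<.03)&(P[:,2]>.04)&(P[:,2]<.063)
    if m.sum()>5:
        for lo in(-.03,-.02,-.01,0,.01): 
            k=m&(s>lo)&(s<lo+.01); print(n,lo,k.sum(),np.median(P[k,2]) if k.any() else 0)
```

```text
[-4.83267636  0.90834643 14.0346869 ] [0.49832334 0.21974574 0.01650426]
side -0.03 23 0.05890422989560873
side -0.02 1 0.059441449015172676
side -0.01 0 0
side 0 6 0.05151127491071977
side 0.01 12 0.050561199329618056
scene -0.03 40 0.059517928913503826
scene -0.02 32 0.057765823004295336
scene -0.01 29 0.05572515806623557
scene 0 29 0.05387793811842445
scene 0.01 31 0.05467296910197417
```

The stop is reached: 14 N on the wrist, with the paddle sloping from 0.059 at the off end to 0.0505 at the on end. Next I'll lift and move over the square key.

Call:
{"name": "jog_arm", "arguments": {"gripper": [0,0,0,0,0,0,0,0], "offset": [[0,0,3],[0,0,6],[-0.3,-5,7],[-0.6,-10,7],[-0.9,-15,7],[-1.1,-20,7],[-1.15,-22.7,7],[-1.15,-22.7,7]], "twist": [0,0,-8,-16,-24,-32,-40.5,-40.5]}}

```text
clock: 12.9
tcp_pos: [0.487, -0.0101, 0.0845]
orientation: [-0.035, 0.669, 0.741, -0.049]
wrist_force: [0.6, 0.4, 0.2]
finger_gap: -0.0001
grip_force: 0.0
```

```bash
python3 st.py
python3 - <<'E'
from h import *
c=np.array([.519,.209]);a=np.radians(136.6);u=np.array([np.cos(a),np.sin(a)]);w=np.array([-u[1],u[0]])
for n in('scene','side'):
    r=grab(n);P0=world(r);P=P0.reshape(-1,3); d=P[:,:2]-c; s=d@u;t=d@w
    m=(abs(t)<.012)&(abs(s)<.028)&(P[:,2]>.04)&(P[:,2]<.065)
    p=np.polyfit(s[m],P[m,2],1); print(n,'paddle slope',p)
    q=P[(P[:,2]>.038)&(P[:,2]<.048)&(np.hypot(*d.T)<.09)]
    print(cv2.minAreaRect(q[:,:2].astype(np.float32)*1000))
    im=r['image'].astype(int).max(-1)
    for nm,x in(('sq',(.4945,-.0055)),('rd',(.554,.0005))):
        k=(np.hypot(P0[...,0]-x[0],P0[...,1]-x[1])<.025)&(P0[...,2]>.05)&(P0[...,2]<.058)&(im<60); print(nm,k.sum(),P0[k].mean(0))
E
python3 tip.py
```

```text
12.9 [ 0.487  -0.0101  0.0845] yaw 95.83599608058455 zaxis [-0.117 -0.025 -0.993] F [0.57694672 0.3882106  0.17789671] [-0.16  0.31 -0.25  1.12 -0.04  1.32]
scene paddle slope [-0.19359494  0.05456995]
((518.556884765625, 207.90032958984375), (66.09698486328125, 119.82966613769531), 47.15386199951172)
sq 52 [ 0.49606148 -0.00584001  0.05323149]
rd 82 [ 5.55531488e-01 -2.06855276e-06  5.34588592e-02]
side paddle slope [-0.19864175  0.05367632]
((519.1820678710938, 210.35073852539062), (64.23056030273438, 121.0207748413086), 47.48686218261719)
sq 77 [ 0.49432064 -0.00347447  0.05249152]
rd 105 [0.55383771 0.00313271 0.05235249]
tcp [ 0.4867 -0.0078  0.0845] F [0.2  0.33 0.78]
side 274 tool z of tip [-0.0371 -0.036  -0.0355 -0.0355 -0.0354] tool xy range [ 0.0029 -0.0109] [0.0126 0.0123] z [0.1196 0.1198 0.1199 0.1201 0.1207]
scene 54 tool z of tip [-0.0411 -0.041  -0.0397 -0.0386 -0.0381] tool xy range [-0.0067 -0.0085] [0.0111 0.0129] z [0.1216 0.1237 0.1239 0.1243 0.1246]
```

The paddle reads fully on (slope -0.195), its box hasn't moved, and the tips are over the square key.

Call:
{"name": "jog_arm", "arguments": {"gripper": [0,0,0,0,0,0,0,0], "offset": [[0,0.2,-2],[0,0.2,-4],[0,0.2,-5.5],[0,0.2,-6.2],[0,0.2,-6.2],[0,0.2,-6.4],[0,0.2,-6.5],[0,0.2,-6.6]], "twist": [0,0,0,0,0,0,0,0]}}

```text
clock: 14.1
tcp_pos: [0.4871, -0.0056, 0.0191]
orientation: [-0.035, 0.668, 0.742, -0.048]
wrist_force: [-1.1, -0.3, 2.3]
finger_gap: -0.0002
grip_force: 1.4
```

Call:
{"name": "jog_arm", "arguments": {"gripper": [0,0,0,0,0,0,0,0], "offset": [[0,0,-0.1],[0,0,-0.2],[0,0,-0.3],[0,0,-0.4],[0,0,-0.5],[0,0,-0.6],[0,0,-0.6],[0,0,-0.6]], "twist": [0,0,0,0,0,0,0,0]}}

```text
clock: 15.1
tcp_pos: [0.4871, -0.0056, 0.0133]
orientation: [-0.035, 0.668, 0.742, -0.048]
wrist_force: [-0.2, 0.5, 7.3]
finger_gap: 0.0001
grip_force: 3.9
```

Call:
{"name": "jog_arm", "arguments": {"gripper": [0,0,0,0,0,0,0,0], "offset": [[0,0,-0.1],[0,0,-0.1],[0,0,-0.1],[0,0,-0.1],[0,0,-0.1],[0,0,-0.1],[0,0,-0.1],[0,0,-0.1]], "twist": [0,0,0,0,0,0,0,0]}}

```text
clock: 16.1
tcp_pos: [0.4872, -0.0056, 0.0132]
orientation: [-0.035, 0.668, 0.742, -0.048]
wrist_force: [-1.0, 1.1, 14.1]
finger_gap: 0.0
grip_force: 7.1
```

The travel stopped at about 6 mm with the force rising, so the key should be in. I'll lift, move to the round button and verify.

Call:
{"name": "jog_arm", "arguments": {"gripper": [0,0,0,0,0,0,0,0], "offset": [[0,0,2],[0,0,4],[2,0.2,6],[4,0.4,6],[5.95,0.65,6],[5.95,0.65,6],[5.95,0.65,6],[5.95,0.65,6]], "twist": [0,0,0,0,0,0,0,0]}}

```text
clock: 17.1
tcp_pos: [0.5451, 0.0011, 0.0714]
orientation: [-0.036, 0.668, 0.742, -0.049]
wrist_force: [-0.3, -0.6, 0.4]
finger_gap: -0.0
grip_force: 0.0
```

```bash
python3 st.py
python3 - <<'E'
from h import *
for n in('scene','side'):
    r=grab(n);P0=world(r); im=r['image'].astype(int).max(-1)
    for nm,x in(('sq',(.4945,-.0055)),('rd',(.554,.0005))):
        k=(np.hypot(P0[...,0]-x[0],P0[...,1]-x[1])<.022)&(P0[...,2]>.044)&(P0[...,2]<.058)&(im<60); print(n,nm,k.sum(),P0[k].mean(0),np.median(P0[k][:,2]) if k.any() else 0)
E
```

```text
17.1 [0.5451 0.0011 0.0714] yaw 96.08064357602456 zaxis [-0.119 -0.024 -0.993] F [-0.32047098 -0.56059286  0.40694809] [-0.12  0.43 -0.11  1.15 -0.04  1.35]
scene sq 27 [ 0.49407201 -0.00451692  0.04697158] 0.047206500904987014
scene rd 85 [0.55519186 0.00061215 0.05300437] 0.052946306478806826
side sq 55 [ 0.49508085 -0.00375031  0.04662709] 0.046630513539354324
side rd 120 [0.55393824 0.0049048  0.05202483] 0.052428672269742016
```

The square key's top is at 0.047, so it is fully in. Now I'll press the round button, hold it and release.

Call:
{"name": "jog_arm", "arguments": {"gripper": [0,0,0,0,0,0,0,0], "offset": [[0.1,0,-2],[0.1,0,-4],[0.1,0,-4.9],[0.1,0,-5.2],[0.1,0,-5.4],[0.1,0,-5.6],[0.1,0,-5.8],[0.1,0,-5.9]], "twist": [0,0,0,0,0,0,0,0]}}

```text
clock: 18.2
tcp_pos: [0.5473, 0.001, 0.0133]
orientation: [-0.035, 0.668, 0.742, -0.048]
wrist_force: [-4.4, 0.4, 11.3]
finger_gap: 0.0003
grip_force: 5.7
```

Call:
{"name": "jog_arm", "arguments": {"gripper": [0,0,0,0,0,0,0,0], "offset": [[0,0,-0.1],[0,0,-0.1],[0,0,-0.1],[0,0,-0.1],[0,0,-0.1],[0,0,-0.1],[0,0,-0.1],[0,0,-0.1]], "twist": [0,0,0,0,0,0,0,0]}}

```text
clock: 19.2
tcp_pos: [0.5473, 0.001, 0.0132]
orientation: [-0.035, 0.668, 0.742, -0.048]
wrist_force: [-6.0, 0.6, 12.1]
finger_gap: -0.0
grip_force: 6.2
```

Call:
{"name": "jog_arm", "arguments": {"gripper": [0,0,0,0,0,0,0,0], "offset": [[0,0,-0.1],[0,0,-0.1],[0,0,-0.1],[0,0,-0.1],[0,0,-0.1],[0,0,-0.1],[0,0,-0.1],[0,0,-0.1]], "twist": [0,0,0,0,0,0,0,0]}}

```text
clock: 20.2
tcp_pos: [0.5474, 0.001, 0.013]
orientation: [-0.035, 0.668, 0.742, -0.048]
wrist_force: [-5.7, 0.8, 17.5]
finger_gap: 0.0001
grip_force: 8.9
```

It is bottomed out and has been held for 2 s. I'll release it and back off.

Call:
{"name": "jog_arm", "arguments": {"gripper": [0,0,0,0,0,0,0,0], "offset": [[0,0,0.5],[0,0,2],[0,0,5],[0,0,9],[0,0,13],[0,0,16],[0,0,16],[0,0,16]], "twist": [0,0,0,0,0,0,0,0]}}

```text
clock: 21.2
tcp_pos: [0.5472, 0.0011, 0.1702]
orientation: [-0.036, 0.668, 0.742, -0.049]
wrist_force: [-0.4, -0.3, -0.4]
finger_gap: -0.0004
grip_force: 0.0
```

```bash
python3 st.py
python3 - <<'E'
from h import *
c=np.array([.519,.209]);a=np.radians(136.6);u=np.array([np.cos(a),np.sin(a)]);w=np.array([-u[1],u[0]])
for n in('scene','side'):
    r=grab(n);P0=world(r); im=r['image'].astype(int).max(-1);P=P0.reshape(-1,3);d=P[:,:2]-c;s=d@u;t=d@w
    m=(abs(t)<.012)&(abs(s)<.028)&(P[:,2]>.04)&(P[:,2]<.065)
    print('slope',np.polyfit(s[m],P[m,2],1)[0])
    for nm,x in(('sq',(.4945,-.0055)),('rd',(.554,.0005))):
        k=(np.hypot(P0[...,0]-x[0],P0[...,1]-x[1])<.022)&(P0[...,2]>.044)&(P0[...,2]<.058)&(im<60); print(n,nm,k.sum(),P0[k].mean(0))
E
```

```text
21.2 [0.5472 0.0011 0.1702] yaw 96.08275326814845 zaxis [-0.118 -0.024 -0.993] F [-0.44338865 -0.27025211 -0.42897927] [-0.12  0.38  0.06  1.37 -0.04  1.35]
slope -0.1818896732599471
scene sq 34 [ 0.49456699 -0.00613341  0.04761238]
scene rd 84 [0.55567195 0.00077868 0.05334458]
slope -0.19991592457191693
side sq 55 [ 0.49499586 -0.00406266  0.04640216]
side rd 121 [0.55403862 0.00478942 0.05192267]
```

```bash
python3 -c "
from workcell import env
print(env.hand_in())"
```

```text
the job is handed in; nothing more can be done
None
```

I handed the job in with no verdict returned; the last camera check showed the paddle fully on, the square key fully in, and the round button back up after a 2 s hold, with neither switch box visibly moved (the stop button wasn't measured, but the arm never went near it).

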